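# Clamp the block in the drilling fixture

## Robot

A 6-joint arm with a two-finger parallel gripper is mounted at the origin on the work surface. World frame = base frame: x ahead of the robot, y to its left, z up, the work surface at z = 0. Lengths are in m, angles in rad, forces in N, time in s.
With the tool pointing down it reaches from about 0.325 to 0.875 m from the base axis. Payload 4.4 kg.
Tool frame: the origin (TCP) lies on the mounting face of the last link; the fingertips stand 173 mm ahead of it and the grasp point (between the pads) lies 155 mm ahead of it; z points along the fingers, x is the direction in which the jaws open and shut, and the axes are right-handed (so a half turn about z gives the same grasp; the last joint's range is limited). The gripper opens to 85 mm and grips with 20 to 120 N. Pads are 22 mm wide; open, the fingers measure 114 mm over their backs; the gripper's body (76 mm by 85 mm) begins 54 mm behind the grasp point. The pads swing forward as they close: fully open they stand 13 mm farther back than shut.
Start: joints at [-1.296, 0.207, 1.542, -0, 1.393, -0.15], TCP at [0.237, -0.524, 0.405] pointing down, gripper open.
Joint ranges: [-2.73, 2.73], [-0.86, 2.22], [0.23, 2.46], [-1.11, 4.25], [0.08, 2.63], [-2.82, 2.82]. Speed limits (rad/s): [2.79, 2.79, 3.14, 3.14, 3.14, 3.14].

## Interface

Orientations are given as a rotation vector (axis times angle).
In Python, from plant import bot gives the robot as it stands. The module is installed in compiled form; this text tells all that it offers.
- The arm moves only by the tool arm_command, never from a script. Its argument "rows" is a list of rows, each an object of numbers: "rx", "ry", "rz": the turn, a rotation vector about the tool's x, y, z in degrees; "tx", "ty", "tz": the shift along the tool's x, y, z in mm; "jaw": the closure in counts, from 0 (fully open) to 255 (shut). In form: [{"rx": .., "ry": .., "rz": .., "tx": .., "ty": .., "tz": .., "jaw": ..}, ...]. A call has 1 to 12 rows; each row shifts and turns the commanded pose from where the row before left it, along the tool's axes as they then stand; what a row does not reach is not made up. A row lasts 1/12 s, in which the tool goes at most 41.7 mm and 7.16 degrees, less where a joint would pass 70% of its speed; a pose out of reach is approached as far as the arm can. A call is refused whole if a number of a shift passes 41.7 or a number of a turn 7.16, either way. A call with a gripper value outside its range is refused whole. The fingers move at their own pace and stop on an object; "newtons" is the grip in N (left out, the last holds). Time passes only in rows, so rows that do not move let the fingers close. It gives the time, the measured TCP pose, the force and the opening at its end, in the units of the state.
- bot.sense(): the state, without advancing time (a new reading comes with each control period).
- bot.snapshot(name): name is "scene" or "top" or "wrist"; returns the picture (384x512x3 uint8, red, green, blue); there is no depth.
- bot.calibration(name): a dict with "K" (3x3 intrinsics, pixels), "view" (4x4, takes a point from world to camera coordinates). Camera axes: x right, y down, z forward; pixel columns grow to the right and rows downward; lengths in m; the calibration is good to about 2 mm. A picture is of the moment at which its call begins: read the wrist's pose just before it. calibration takes no time and is no camera call; for the wrist camera it gives the pose at the moment of the call.
- bot.sign_off(): hands the job in, once; it reports no verdict.
The state is a dict: "clock": time; "joints": joint angles; "qd": joint speeds; "tau": joint torques, N m; "tool_pos": TCP position; "tool_rot": TCP orientation; "wrist_force": force on the tool from outside, world axes, zero at the start; "wrist_torque": the same for the moment, N m; "finger_gap": finger opening in m.
Only numpy, scipy, OpenCV 4.12 (cv2) and the standard library are available. Lean on these libraries where they do the work, as an engineer would, in place of code of your own. Each camera call takes 0.05 s, during which the arm holds its last target.

## Task

Clamp the wooden block in the blue fixture: push the yellow clamp strap round with the back of a finger until it rests home against its stop over the block, and only then push the red cam lever all the way down so that the pad bears on the block. Nothing is to be picked up: leave the block where it lies, do not disturb the jar, the can or the screwdriver, and finish clear of everything.

Things in the scene. Friction and masses are not known exactly. Their poses are not given: they have to be found in the camera images.
- strap_pivot (a point): Strap's pivot on a 26 mm post at the far end of the blue base plate (280 x 170 x 20 mm, fixed to the bench), half-way up the strap's thickness (67 mm above the bench). Frame fixed to the base: -x points along the strap when home (over the wooden block), +y to the side where the strap stands open, z up.
- strap_tip (a point): Middle of the yellow strap's free end, 190 mm from the pivot. Level bar 30 mm wide, 18 mm thick (58 to 76 mm above the bench) turning about the upright pivot; its -x axis runs pivot to tip, +y is the normal of the side to push on. Below it only the base plate (top 20 mm) and block (top 50 mm). Near the tip about 1 N moves it; it stays where left.
- strap (a joint): Angle of the strap, rad: 0 = home, against the brass stop pin, straight over the block; grows as it stands open, turning clockwise seen from above; starts 0.8 to 1.35. The stop is solid.
- lever_axis (a point): Centre of the cam lever's level hinge pin, carried by the strap between two 5 mm cheeks, 85 mm from the strap's pivot and 14 mm above the strap's top (90 mm above the bench). Axes as the strap: -x to the tip, y along the hinge pin.
- lever_tip (a point): Middle of the cam lever's end, 90 mm from its pin. The lever stands up from the strap: outer part a red grip 22 mm wide, 14 mm thick, from 35 to 90 mm from the pin; inner part steel, 10 mm thick. Its z axis runs out along the lever; -x is the normal of the face to push on (towards the strap's tip while upright, upward when down).
- lever (a joint): Angle of the cam lever, rad: 0 = upright, open; grows as its end swings over towards the strap's pivot and down; 1.45 = fully down, lying along the strap with its end over the pivot (at a solid stop). Starts 0 to 0.25. Needs about 3 to 5 N near its end and stays where it is left.
- pad: Black pressure pad, 26 mm disc under the strap straight below the cam lever's pin, origin at the centre of its underside. With the lever upright it is 4 mm above the block; the lever drives it down up to 7 mm, so that over the last 0.6 rad of the lever it presses on the block (about 12 N when fully down).
- block: Loose hardwood workpiece 80 x 60 x 30 mm lying on the base plate, origin at the centre of its underside (20 mm above the bench), its x axis along its 80 mm length. It lies within a few mm of the place under the home strap and is to stay there.
- jar: Bystander: amber jar with a steel lid, 64 mm across, 85 mm tall, loose, origin at the centre of its underside.
- can: Bystander: green can, 56 mm across, 110 mm tall, loose, origin at the centre of its underside.
- screwdriver: Bystander: screwdriver lying on the bench, loose, about 30 mm high, beyond the strap's open side; x axis along its length.
There are look-alikes about, which are no part of the job. What is meant by the block is not black, and is the smaller of those in its own colour.

How it is judged:
On the way, in this order (a step that is already met when the one before it is completed fails the run):
1. the strap is home over the block while the lever is still up (value of joint strap below 0.08 rad and value of joint lever below 0.6 rad), for 0.2 s.
2. the cam lever is down and the pad bears on the block (value of joint strap below 0.08 rad and value of joint lever above 1.25 rad and contact force between pad and block above 4 N), for 0.2 s.
At the end, for the whole second after the job is handed in: Strap within 0.08 rad of its stop, cam lever past 1.25 rad (of 1.45), pad pressing on the block with more than 4 N, block flat, at rest and within 12 mm of where it lay, jar, can and screwdriver within 20 mm of where they were, jar and can upright (all of step 2 and distance of block from where it was at the start of the episode below 0.012 m and angle between block's own z axis and vertical below 0.05 rad and linear speed of block below 0.01 m/s and distance of each of jar, can, screwdriver from where it was at the start of the episode below 0.02 m and angle between each of jar, can's own z axis and vertical below 0.2 rad); the robot touches nothing.
It fails at once if the lever was pushed down before the strap was home (value of joint lever above 0.7 rad and value of joint strap above 0.12 rad).
It fails at once if the block was lifted, tipped or shoved away (distance of block from where it was at the start of the episode above 0.015 m or angle between block's own z axis and vertical above 0.15 rad).
It fails at once if a bystander was disturbed, lifted or knocked over (distance of any of jar, can, screwdriver from where it was at the start of the episode above 0.025 m or angle between any of jar, can's own z axis and vertical above 0.35 rad).
It also fails if it takes over 51 s, if anything falls off the work surface, if the arm or the gripper's body presses on something with over 40 N, if the wrist force passes 120 N, or if a joint passes its speed limit or range.

## Working session

There is one attempt and no reset: what is moved stays moved. The work goes in short steps, Python scripts to look and compute and a tool call to move; the robot and the scene stay as the last step left them, time stands still between calls to the robot, and variables do not carry over. Pictures are saved under pics/ and viewed, and the job is handed in when it is done.

Besides the shell and the picture viewer there is one more tool, called after ">>>" in YAML: its name, and indented under it one key for each argument. arm_command: Moves the arm, as the interface text tells. Its arguments: {"type":"object","properties":{"rows":{"type":"array","items":{"type":"object","properties":{"rx":{"type":"number"},"ry":{"type":"number"},"rz":{"type":"number"},"tx":{"type":"number"},"ty":{"type":"number"},"tz":{"type":"number"},"jaw":{"type":"number"}}}},"newtons":{"type":"number"}},"required":["rows"]}

```bash
mkdir -p pics; python3 - <<'E'
from plant import bot
import cv2,numpy as np
for n in("scene","top"):
    im=bot.snapshot(n); cv2.imwrite(f"pics/{n}0.png",im[:,:,::-1])
    c=bot.calibration(n); print(n,np.round(c["K"],1).tolist(),np.round(c["view"],4).tolist())
    np.savez(f"{n}.npz",K=c["K"],V=c["view"])
s=bot.sense();print(s)
E
```

```text
scene [[383.2, 0.0, 260.9], [0.0, 383.2, 191.9], [0.0, 0.0, 1.0]] [[0.1492, 0.9888, 0.003, -0.0993], [0.6348, -0.0934, -0.767, -0.2885], [-0.7582, 0.1163, -0.6416, 1.6279], [0.0, 0.0, 0.0, 1.0]]
top [[371.2, 0.0, 255.9], [0.0, 371.2, 195.0], [0.0, 0.0, 1.0]] [[0.0203, -0.9995, -0.0226, 0.0027], [-0.9972, -0.0186, -0.0731, 0.6258], [0.0726, 0.024, -0.9971, 1.0143], [0.0, 0.0, 0.0, 1.0]]
{'clock': 0.1, 'joints': array([-1.29652907e+00,  2.07379227e-01,  1.54285490e+00,  9.13053670e-06,
        1.39351374e+00, -1.50494817e-01]), 'qd': array([-0.001236  , -0.00165639, -0.00250976, -0.00069111,  0.00034499,
       -0.00037403]), 'tau': array([-1.25408311e-03, -3.84095478e+01, -2.92550361e+01, -2.20698444e-04,
        4.94976615e-03,  2.39366159e-06]), 'tool_pos': array([ 0.2368606 , -0.52357676,  0.40359548]), 'tool_rot': array([-2.63857616e+00,  1.70250074e+00,  2.52681047e-03]), 'wrist_force': array([-0.04706329,  0.03850546,  0.27132389]), 'wrist_torque': array([0.00214021, 0.03370439, 0.0102166 ]), 'finger_gap': 0.08575278856454939}
```

View pics/scene0.png

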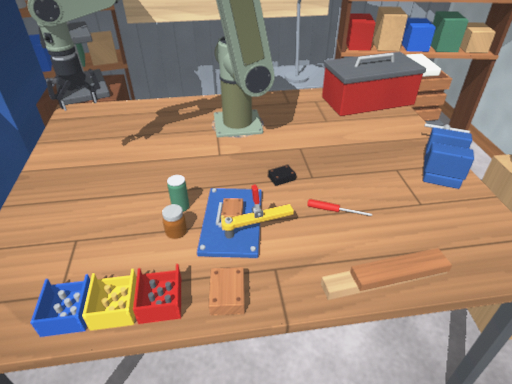

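View pics/top0.png

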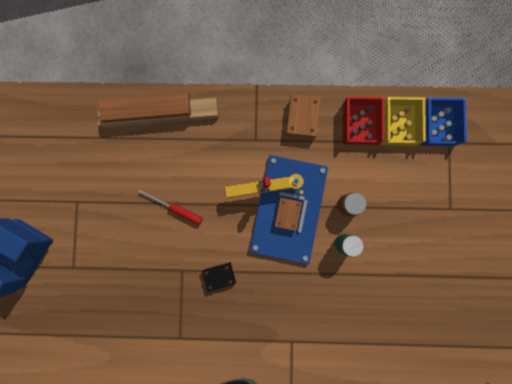

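```bash
python3 - <<'E'
import cv2
a=cv2.imread("pics/top0.png")[40:220,80:350]; cv2.imwrite("pics/topc.png",cv2.resize(a,None,fx=2.9,fy=2.9,interpolation=cv2.INTER_CUBIC))
a=cv2.imread("pics/scene0.png")[120:300,200:450]; cv2.imwrite("pics/scenec.png",cv2.resize(a,None,fx=3.2,fy=3.2,interpolation=cv2.INTER_CUBIC))
E
```

```text
(no output)
```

View pics/topc.png

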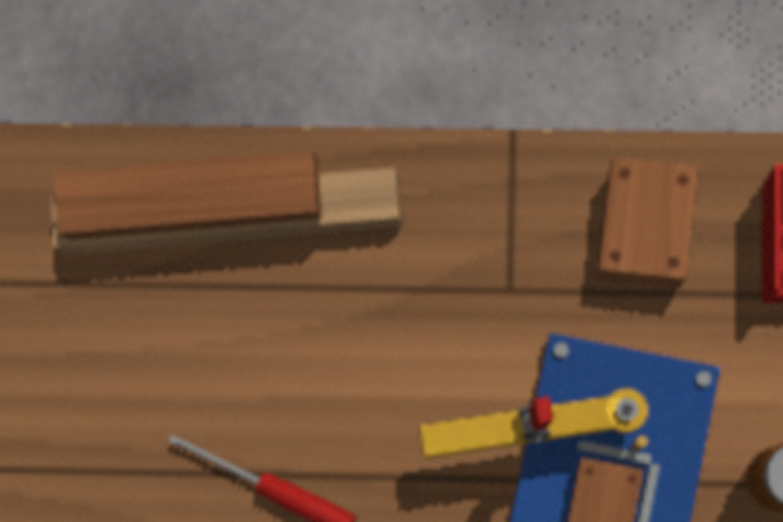

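View pics/scenec.png

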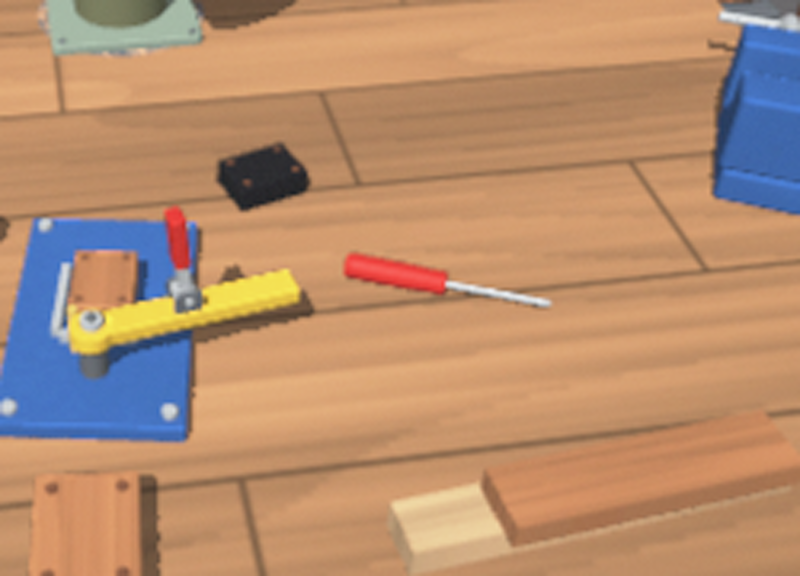

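```bash
cat > h.py <<'E'
import numpy as np
def ray(n,u,v,z):
    d=np.load(f"{n}.npz");K,V=d["K"],d["V"]
    R,t=V[:3,:3],V[:3,3];o=-R.T@t;r=R.T@np.linalg.inv(K)@[u,v,1];return o+r*(z-o[2])/r[2]
def proj(n,p):
    d=np.load(f"{n}.npz");q=d["K"]@(d["V"][:3,:3]@np.array(p)+d["V"][:3,3]);return q[:2]/q[2]
E
python3 - <<'E'
from h import *
P={}
for nm,u,v,z in [("pivot",296.2,181.4,.08),("tip",226.2,192.1,.076),("b1",273.4,160.7,.022),("b2",322.8,170.7,.022),("b3",255,248,.022),("b4",306,258,.022),("block",289,214,.05),("jar",354,204,.085),("can",350,245,.11),("sd1",140,191,.015),("sd2",201,220,.015),("black",219,277,.03),("lever",267,182,.17)]:
    P[nm]=ray("top",u,v,z);print(nm,P[nm].round(4))
for nm,u,v,z in [("pivot",200+92/3.2,120+320/3.2,.08),("tip",200+298/3.2,120+281/3.2,.076),("levertip",200+175/3.2,120+211/3.2,.175)]:
    print("scene",nm,ray("scene",u,v,z).round(4))
d=P["tip"]-P["pivot"];print(np.hypot(*d[:2]),np.degrees(np.arctan2(d[1],d[0])))
for a,b in(("b3","b1"),("b4","b2")):
    e=P[a]-P[b];print(np.degrees(np.arctan2(e[1],e[0])),np.hypot(*e[:2]))
E
```

```text
pivot [ 0.6595 -0.0923  0.08  ]
tip [0.6281 0.0925 0.076 ]
b1 [ 0.7234 -0.0325  0.022 ]
b2 [ 0.6974 -0.1711  0.022 ]
b3 [0.4787 0.0143 0.022 ]
b4 [ 0.4544 -0.1268  0.022 ]
block [ 0.5739 -0.0765  0.05  ]
jar [ 0.6024 -0.2429  0.085 ]
can [ 0.4975 -0.227   0.11  ]
sd1 [0.6315 0.3441 0.015 ]
sd2 [0.553  0.1678 0.015 ]
black [0.3983 0.111  0.03  ]
lever [ 0.6468 -0.0148  0.17  ]
scene pivot [ 0.6611 -0.0898  0.08  ]
scene tip [0.6337 0.0992 0.076 ]
scene levertip [ 0.6389 -0.0132  0.175 ]
0.1875078564079917 99.6496776343951
169.1788168491827 0.24915105733410922
169.6565346863592 0.2470227826121157
```

Candidates: 
- **Block:** (289,214) in top, small and wooden, lying on the blue plate. The larger one at (303,116) is a look-alike, the one at (219,277) is black, and the long board is at (150,108). I choose (289,214); the crop confirms it lies in the fixture.
- **Strap:** yellow, tip (226,192), pivot (296,181), so it is open by about 1.22 rad.
- **Lever:** red tip at (267,182). The red screwdriver handle is at (185,213).

I'll shut the jaws and turn the tool's x axis to the strap's normal first.

>>> arm_command:
  rows:
    - {"rz":-6.8,"jaw":255}
    - {"rz":-6.8,"jaw":255}
    - {"rz":-6.8,"jaw":255}
    - {"rz":-6.8,"jaw":255}
    - {"rz":-6.8,"jaw":255}
    - {"rz":-6.8,"jaw":255}
    - {"rz":-6.8,"jaw":255}
    - {"rz":-6.8,"jaw":255}
    - {"rz":-6.8,"jaw":255}
    - {"rz":-6.8,"jaw":255}
    - {"rz":-6.9,"jaw":255}
    - {"jaw":255}
  newtons: 40

```text
schema error: expected keys rx, ry, rz, tx, ty, tz, jaw
```

>>> arm_command:
  rows:
    - {"rx":0,"ry":0,"rz":-6.8,"tx":0,"ty":0,"tz":0,"jaw":255}
    - {"rx":0,"ry":0,"rz":-6.8,"tx":0,"ty":0,"tz":0,"jaw":255}
    - {"rx":0,"ry":0,"rz":-6.8,"tx":0,"ty":0,"tz":0,"jaw":255}
    - {"rx":0,"ry":0,"rz":-6.8,"tx":0,"ty":0,"tz":0,"jaw":255}
    - {"rx":0,"ry":0,"rz":-6.8,"tx":0,"ty":0,"tz":0,"jaw":255}
    - {"rx":0,"ry":0,"rz":-6.8,"tx":0,"ty":0,"tz":0,"jaw":255}
    - {"rx":0,"ry":0,"rz":-6.8,"tx":0,"ty":0,"tz":0,"jaw":255}
    - {"rx":0,"ry":0,"rz":-6.8,"tx":0,"ty":0,"tz":0,"jaw":255}
    - {"rx":0,"ry":0,"rz":-6.8,"tx":0,"ty":0,"tz":0,"jaw":255}
    - {"rx":0,"ry":0,"rz":-6.8,"tx":0,"ty":0,"tz":0,"jaw":255}
    - {"rx":0,"ry":0,"rz":-6.9,"tx":0,"ty":0,"tz":0,"jaw":255}
    - {"rx":0,"ry":0,"rz":0,"tx":0,"ty":0,"tz":0,"jaw":255}
  newtons: 40

```text
clock: 1.1
tool_pos: [0.2369, -0.5237, 0.404]
tool_rot: [-3.13, -0.256, 0.0]
wrist_force: [0.4, -0.6, 1.2]
finger_gap: 0.0001
```

```bash
cat >> h.py <<'E'
from scipy.spatial.transform import Rotation as Ro
def st(bot):
    s=bot.sense();R=Ro.from_rotvec(s["tool_rot"]).as_matrix();p=np.array(s["tool_pos"])
    print("t",round(s["clock"],2),"tcp",p.round(4),"tip",(p+.173*R[:,2]).round(4),"xaz",round(float(np.degrees(np.arctan2(R[1,0],R[0,0]))),1),"F",s["wrist_force"].round(1),"gap",round(s["finger_gap"],4))
    return p,R,p+.173*R[:,2]
def go(bot,tgt):
    p,R,tip=st(bot);d=R.T@(np.array(tgt)-tip)*1000;print("tool shift mm",d.round(1),"n rows",np.abs(d).max()/41.7, "norm",np.linalg.norm(d).round(0))
E
python3 - <<'E'
from plant import bot
from h import *
go(bot,[.683,.080,.231])
E
```

```text
t 1.1 tcp [ 0.2369 -0.5237  0.404 ] tip [ 0.2368 -0.5235  0.231 ] xaz 9.3 F [ 0.4 -0.6  1.2] gap 0.0001
tool shift mm [ 538.3 -523.     0.6] n rows 12.90784295267247 norm 750.0
```

>>> arm_command:
  rows:
    - {"rx":0,"ry":0,"rz":0,"tx":24.5,"ty":-23.8,"tz":0,"jaw":255}
    - {"rx":0,"ry":0,"rz":0,"tx":24.5,"ty":-23.8,"tz":0,"jaw":255}
    - {"rx":0,"ry":0,"rz":0,"tx":24.5,"ty":-23.8,"tz":0,"jaw":255}
    - {"rx":0,"ry":0,"rz":0,"tx":24.5,"ty":-23.8,"tz":0,"jaw":255}
    - {"rx":0,"ry":0,"rz":0,"tx":24.5,"ty":-23.8,"tz":0,"jaw":255}
    - {"rx":0,"ry":0,"rz":0,"tx":24.5,"ty":-23.8,"tz":0,"jaw":255}
    - {"rx":0,"ry":0,"rz":0,"tx":24.5,"ty":-23.8,"tz":0,"jaw":255}
    - {"rx":0,"ry":0,"rz":0,"tx":24.5,"ty":-23.8,"tz":0,"jaw":255}
    - {"rx":0,"ry":0,"rz":0,"tx":24.5,"ty":-23.8,"tz":0,"jaw":255}
    - {"rx":0,"ry":0,"rz":0,"tx":24.5,"ty":-23.8,"tz":0,"jaw":255}
    - {"rx":0,"ry":0,"rz":0,"tx":24.5,"ty":-23.8,"tz":0,"jaw":255}

```text
clock: 2.02
tool_pos: [0.4615, -0.2206, 0.4045]
tool_rot: [-3.132, -0.247, 0.0]
wrist_force: [1.0, -0.9, 0.0]
finger_gap: -0.0002
```

>>> arm_command:
  rows:
    - {"rx":0,"ry":0,"rz":0,"tx":24.5,"ty":-23.8,"tz":0,"jaw":255}
    - {"rx":0,"ry":0,"rz":0,"tx":24.5,"ty":-23.8,"tz":0,"jaw":255}
    - {"rx":0,"ry":0,"rz":0,"tx":24.5,"ty":-23.8,"tz":0,"jaw":255}
    - {"rx":0,"ry":0,"rz":0,"tx":24.5,"ty":-23.8,"tz":0,"jaw":255}
    - {"rx":0,"ry":0,"rz":0,"tx":24.5,"ty":-23.8,"tz":0,"jaw":255}
    - {"rx":0,"ry":0,"rz":0,"tx":24.5,"ty":-23.8,"tz":0,"jaw":255}
    - {"rx":0,"ry":0,"rz":0,"tx":24.5,"ty":-23.8,"tz":0,"jaw":255}
    - {"rx":0,"ry":0,"rz":0,"tx":24.5,"ty":-23.8,"tz":0,"jaw":255}
    - {"rx":0,"ry":0,"rz":0,"tx":24.5,"ty":-23.8,"tz":0,"jaw":255}
    - {"rx":0,"ry":0,"rz":0,"tx":24.5,"ty":-23.8,"tz":0,"jaw":255}
    - {"rx":0,"ry":0,"rz":0,"tx":24.5,"ty":-23.8,"tz":0,"jaw":255}
    - {"rx":0,"ry":0,"rz":0,"tx":0,"ty":0,"tz":0,"jaw":255}

```text
clock: 3.02
tool_pos: [0.6868, 0.0846, 0.4032]
tool_rot: [-3.128, -0.256, -0.001]
wrist_force: [-1.5, -1.2, 0.0]
finger_gap: 0.0002
```

```bash
python3 - <<'E'
from plant import bot
from h import *
import cv2
go(bot,[.683,.080,.06])
im=bot.snapshot("scene");cv2.imwrite("pics/s1.png",cv2.resize(im[80:300,150:420,::-1],None,fx=2.7,fy=2.7,interpolation=cv2.INTER_CUBIC))
c=bot.calibration("wrist");np.savez("wrist.npz",K=c["K"],V=c["view"])
im=bot.snapshot("wrist");cv2.imwrite("pics/w1.png",im[:,:,::-1])
E
```

```text
t 3.02 tcp [0.6868 0.0846 0.4032] tip [0.6869 0.0851 0.2302] xaz 9.4 F [-1.5 -1.2  0. ] gap 0.0002
tool shift mm [ -4.8   4.9 170.2] n rows 4.081138624715448 norm 170.0
```

View pics/s1.png

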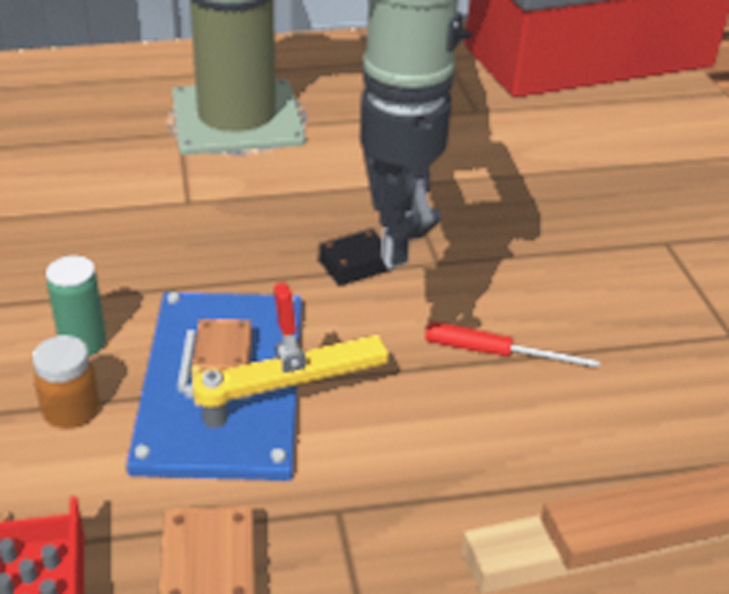

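View pics/w1.png

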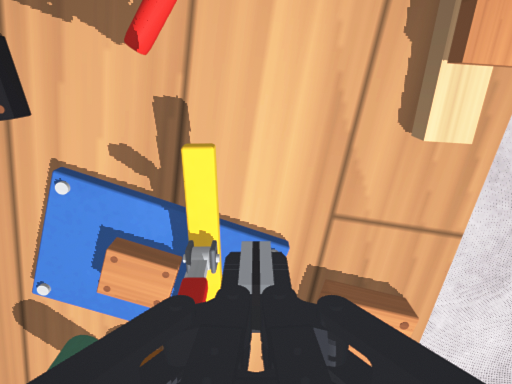

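The scene view shows the fingers above the strap's far side. In the wrist view the strap tip is at (198,146), with the fingers clear to its right. I'll refine the strap with it.

```bash
python3 - <<'E'
from h import *
for u,v in((181,147),(215,146),(220,235),(198,146)): print(ray("wrist",u,v,.076).round(4))
print(proj("wrist",[.6868,.085,.23]), proj("wrist",[.683,.080,.06]),proj("wrist",[.6605,-.091,.076]))
for u,v in((62,187),(43,289)): print(ray("wrist",u,v,.022).round(4))
E
```

```text
[0.6159 0.093  0.076 ]
[0.6457 0.0988 0.076 ]
[0.6614 0.0121 0.076 ]
[0.6308 0.0963 0.076 ]
[259.65862092 254.62456091] [253.10316661 167.8119063 ] [206.93122122 320.18278689]
[0.4809 0.014  0.022 ]
[ 0.4547 -0.1242  0.022 ]
```

>>> arm_command:
  rows:
    - {"rx":0,"ry":0,"rz":0,"tx":0,"ty":2,"tz":30,"jaw":255}
    - {"rx":0,"ry":0,"rz":0,"tx":0,"ty":2,"tz":30,"jaw":255}
    - {"rx":0,"ry":0,"rz":0,"tx":0,"ty":1,"tz":30,"jaw":255}
    - {"rx":0,"ry":0,"rz":0,"tx":0,"ty":0,"tz":30,"jaw":255}
    - {"rx":0,"ry":0,"rz":0,"tx":0,"ty":0,"tz":30,"jaw":255}
    - {"rx":0,"ry":0,"rz":0,"tx":0,"ty":0,"tz":20,"jaw":255}
    - {"rx":0,"ry":0,"rz":0,"tx":0,"ty":0,"tz":0,"jaw":255}

```text
clock: 3.7
tool_pos: [0.6822, 0.073, 0.2281]
tool_rot: [-3.131, -0.248, 0.02]
wrist_force: [-0.9, 0.2, -1.4]
finger_gap: -0.0003
```

```bash
python3 - <<'E'
from plant import bot
from h import *
import cv2
p,R,tip=st(bot)
im=bot.snapshot("scene");cv2.imwrite("pics/s2.png",cv2.resize(im[80:300,150:420,::-1],None,fx=2.7,fy=2.7,interpolation=cv2.INTER_CUBIC))
# plan: finger centre at r, offset 29.5 from strap axis; strap dir from a0 to home; tool x az = dir-90
piv=np.array([.660,-.091]);r=.165;off=.0295
def C(d,o=off):
    d=np.radians(d);return piv+r*np.array([np.cos(d),np.sin(d)])+o*np.array([np.sin(d),-np.cos(d)])
d0=98.9
dx=R.T@np.r_[C(d0)-tip[:2],0]*1000;print("to contact",dx.round(1))
# steps of 5 deg: shift in tool frame (x az=d-90), then turn rz=-5
for d in(d0,):
    v=(C(d+5)-C(d))*1000;az=np.radians(d-90)
    print("per 5deg tx,ty",v@[np.cos(az),np.sin(az)],v@[np.sin(az),-np.cos(az)])
E
```

```text
t 3.7 tcp [0.6822 0.073  0.2281] tip [0.68   0.0729 0.0551] xaz 9.0 F [-0.9  0.2 -1.4] gap -0.0003
to contact [-15.6  -6.2   0.2]
per 5deg tx,ty -14.492953959657187 -1.9432195961939231
```

View pics/s2.png

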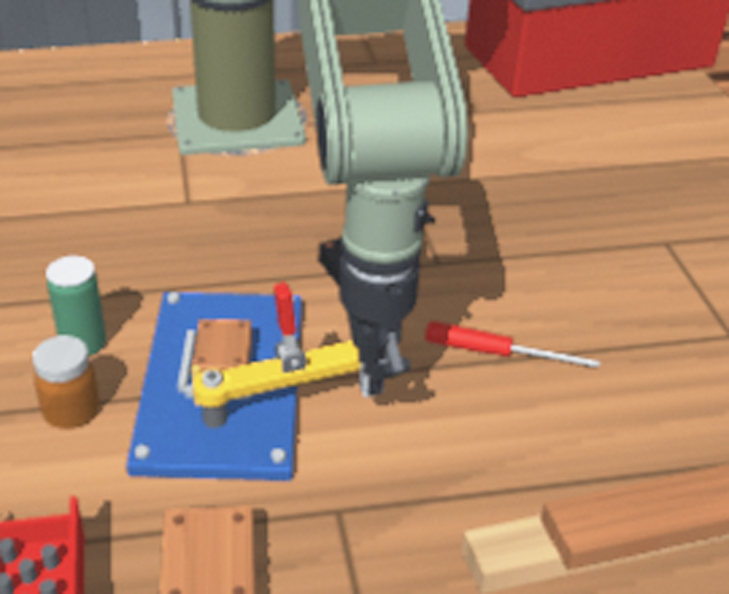

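>>> arm_command:
  rows:
    - {"rx":0,"ry":0,"rz":0,"tx":-8,"ty":-6,"tz":-3,"jaw":255}
    - {"rx":0,"ry":0,"rz":0,"tx":-7.6,"ty":0,"tz":0,"jaw":255}
    - {"rx":0,"ry":0,"rz":-4,"tx":-11.6,"ty":-1.6,"tz":0,"jaw":255}
    - {"rx":0,"ry":0,"rz":-4,"tx":-11.6,"ty":-1.6,"tz":0,"jaw":255}
    - {"rx":0,"ry":0,"rz":-4,"tx":-11.6,"ty":-1.6,"tz":0,"jaw":255}
    - {"rx":0,"ry":0,"rz":0,"tx":0,"ty":0,"tz":0,"jaw":255}

```text
clock: 4.25
tool_pos: [0.6331, 0.0748, 0.2404]
tool_rot: [3.087, 0.581, 0.003]
wrist_force: [0.1, 0.0, -0.8]
finger_gap: -0.0
```

```bash
cat >> h.py <<'E'
def chk(bot,d):
    p,R,tip=st(bot)
    piv=np.array([.660,-.091]);v=tip[:2]-piv;a=np.radians(d)
    print("dir",d,"r",(v@[np.cos(a),np.sin(a)]).round(4),"off",(v@[np.sin(a),-np.cos(a)]).round(4))
def shot(bot,f,n="scene",b=(80,300,150,420)):
    import cv2
    im=bot.snapshot(n);cv2.imwrite(f"pics/{f}.png",cv2.resize(im[b[0]:b[1],b[2]:b[3],::-1],None,fx=2.7,fy=2.7,interpolation=cv2.INTER_CUBIC))
E
python3 - <<'E'
from plant import bot
from h import *
chk(bot,110.9);shot(bot,"s3")
E
```

```text
t 4.25 tcp [0.6331 0.0748 0.2404] tip [0.6335 0.0748 0.0674] xaz 21.3 F [ 0.1  0.  -0.8] gap -0.0
dir 110.9 r 0.1643 off 0.0344
```

View pics/s3.png

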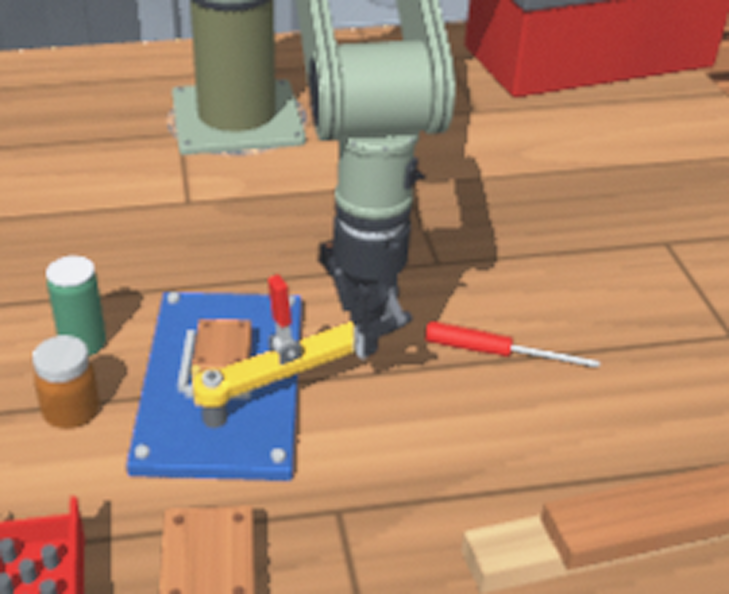

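The strap follows; the finger sits a little high, so I'll lower it and go on.

>>> arm_command:
  rows:
    - {"rx":0,"ry":0,"rz":0,"tx":0,"ty":0,"tz":7,"jaw":255}
    - {"rx":0,"ry":0,"rz":-4,"tx":-11.6,"ty":-1.6,"tz":0,"jaw":255}
    - {"rx":0,"ry":0,"rz":-4,"tx":-11.6,"ty":-1.6,"tz":0,"jaw":255}
    - {"rx":0,"ry":0,"rz":-4,"tx":-11.6,"ty":-1.6,"tz":0,"jaw":255}
    - {"rx":0,"ry":0,"rz":-4,"tx":-11.6,"ty":-1.6,"tz":0,"jaw":255}
    - {"rx":0,"ry":0,"rz":-4,"tx":-11.6,"ty":-1.6,"tz":0,"jaw":255}
    - {"rx":0,"ry":0,"rz":-4,"tx":-11.6,"ty":-1.6,"tz":0,"jaw":255}
    - {"rx":0,"ry":0,"rz":-4,"tx":-11.6,"ty":-1.6,"tz":0,"jaw":255}
    - {"rx":0,"ry":0,"rz":-4,"tx":-11.6,"ty":-1.6,"tz":0,"jaw":255}
    - {"rx":0,"ry":0,"rz":-4,"tx":-11.6,"ty":-1.6,"tz":0,"jaw":255}
    - {"rx":0,"ry":0,"rz":-4,"tx":-11.6,"ty":-1.6,"tz":0,"jaw":255}
    - {"rx":0,"ry":0,"rz":0,"tx":0,"ty":0,"tz":0,"jaw":255}

```text
clock: 5.3
tool_pos: [0.536, 0.0139, 0.2307]
tool_rot: [2.704, 1.598, -0.001]
wrist_force: [-0.3, 0.2, -0.2]
finger_gap: -0.0001
```

```bash
python3 - <<'E'
from plant import bot
from h import *
chk(bot,150.9);shot(bot,"s4")
E
```

```text
t 5.3 tcp [0.536  0.0139 0.2307] tip [0.5359 0.0139 0.0577] xaz 61.2 F [-0.3  0.2 -0.2] gap -0.0001
dir 150.9 r 0.1594 off 0.0313
```

View pics/s4.png

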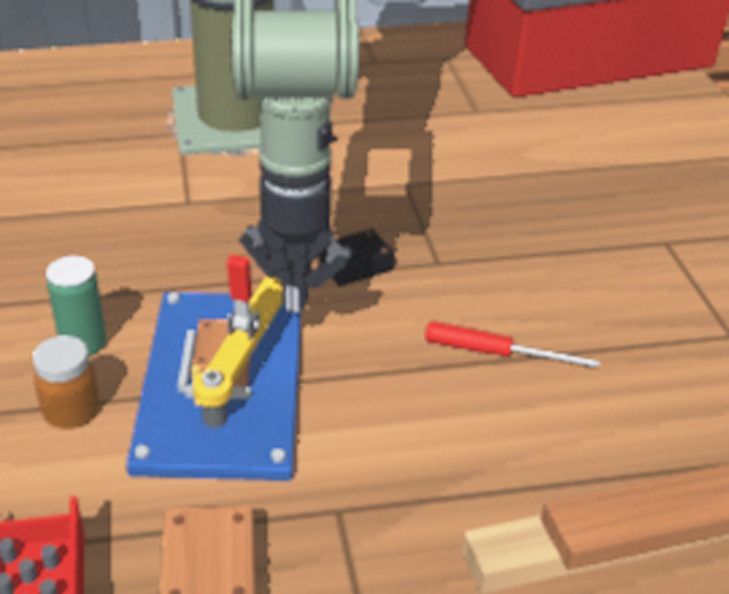

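>>> arm_command:
  rows:
    - {"rx":0,"ry":0,"rz":-4,"tx":-11.6,"ty":-3,"tz":0,"jaw":255}
    - {"rx":0,"ry":0,"rz":-4,"tx":-11.6,"ty":-3,"tz":0,"jaw":255}
    - {"rx":0,"ry":0,"rz":-4,"tx":-11.6,"ty":-3,"tz":0,"jaw":255}
    - {"rx":0,"ry":0,"rz":-3,"tx":-8.7,"ty":-1.5,"tz":0,"jaw":255}
    - {"rx":0,"ry":0,"rz":0,"tx":0,"ty":0,"tz":0,"jaw":255}

```text
clock: 5.77
tool_pos: [0.5103, -0.0215, 0.231]
tool_rot: [2.473, 1.936, 0.001]
wrist_force: [-0.2, 0.6, -0.1]
finger_gap: 0.0001
```

```bash
python3 - <<'E'
from plant import bot
from h import *
chk(bot,165.9)
E
```

```text
t 5.77 tcp [ 0.5103 -0.0215  0.231 ] tip [ 0.5105 -0.0216  0.058 ] xaz 76.1 F [-0.2  0.6 -0.1] gap 0.0001
dir 165.9 r 0.1619 off 0.0309
```

>>> arm_command:
  rows:
    - {"rx":0,"ry":0,"rz":-1,"tx":-2.9,"ty":-0.4,"tz":0,"jaw":255}
    - {"rx":0,"ry":0,"rz":-1,"tx":-2.9,"ty":-0.4,"tz":0,"jaw":255}
    - {"rx":0,"ry":0,"rz":-1,"tx":-2.9,"ty":-0.4,"tz":0,"jaw":255}
    - {"rx":0,"ry":0,"rz":0,"tx":-1,"ty":0,"tz":0,"jaw":255}
    - {"rx":0,"ry":0,"rz":0,"tx":0,"ty":0,"tz":0,"jaw":255}

```text
clock: 6.18
tool_pos: [0.5068, -0.0301, 0.2308]
tool_rot: [2.42, 2.003, 0.0]
wrist_force: [0.5, -0.5, 0.5]
finger_gap: 0.0
```

```bash
python3 - <<'E'
from plant import bot
from h import *
chk(bot,169.4);shot(bot,"t5","top",(120,300,180,400));shot(bot,"s5")
E
```

```text
t 6.18 tcp [ 0.5068 -0.0301  0.2308] tip [ 0.5068 -0.0301  0.0578] xaz 79.2 F [ 0.5 -0.5  0.5] gap 0.0
dir 169.4 r 0.1618 off 0.0317
```

View pics/s5.png

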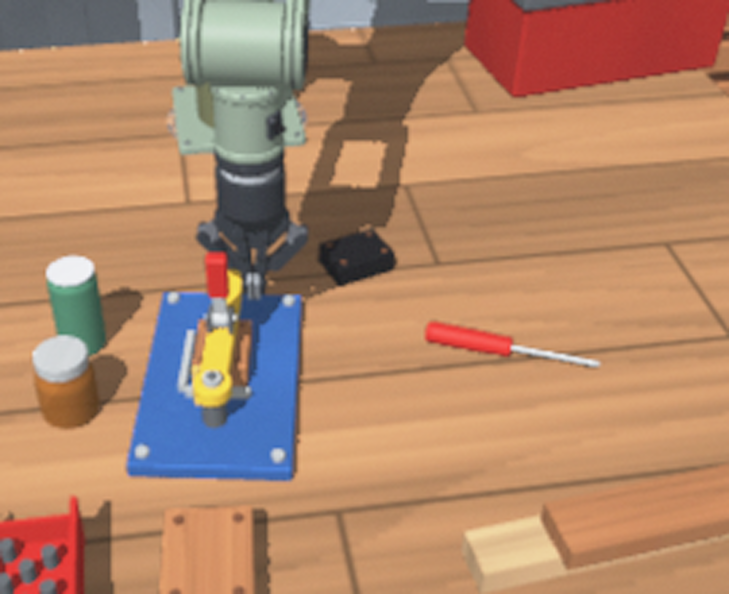

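No stop force yet; I'll push on in small steps until the force rises.

>>> arm_command:
  rows:
    - {"rx":0,"ry":0,"rz":0,"tx":-1.5,"ty":0,"tz":0,"jaw":255}
    - {"rx":0,"ry":0,"rz":0,"tx":-1.5,"ty":0,"tz":0,"jaw":255}
    - {"rx":0,"ry":0,"rz":0,"tx":-1,"ty":0,"tz":0,"jaw":255}
    - {"rx":0,"ry":0,"rz":0,"tx":0,"ty":0,"tz":0,"jaw":255}

```text
clock: 6.62
tool_pos: [0.5057, -0.0335, 0.2306]
tool_rot: [-2.42, -2.002, -0.002]
wrist_force: [-0.1, 4.9, 0.9]
finger_gap: 0.0002
```

```bash
python3 - <<'E'
from plant import bot
from h import *
chk(bot,169.4)
E
```

```text
t 6.62 tcp [ 0.5057 -0.0335  0.2306] tip [ 0.5057 -0.0332  0.0576] xaz 79.2 F [-0.1  4.9  0.9] gap 0.0002
dir 169.4 r 0.1623 off 0.0284
```

>>> arm_command:
  rows:
    - {"rx":0,"ry":0,"rz":0,"tx":-1,"ty":0,"tz":0,"jaw":255}
    - {"rx":0,"ry":0,"rz":0,"tx":0,"ty":0,"tz":0,"jaw":255}
    - {"rx":0,"ry":0,"rz":0,"tx":0,"ty":0,"tz":0,"jaw":255}

```text
clock: 6.87
tool_pos: [0.5056, -0.0338, 0.2306]
tool_rot: [-2.419, -2.001, -0.003]
wrist_force: [0.2, 7.3, 0.3]
finger_gap: -0.0001
```

```bash
python3 - <<'E'
from plant import bot
from h import *
chk(bot,169.4)
E
```

```text
t 6.87 tcp [ 0.5056 -0.0338  0.2306] tip [ 0.5056 -0.0333  0.0576] xaz 79.2 F [0.2 7.3 0.3] gap -0.0001
dir 169.4 r 0.1623 off 0.0284
```

The force climbs with no motion, so the strap is on its stop. Back off and rise.

>>> arm_command:
  rows:
    - {"rx":0,"ry":0,"rz":0,"tx":10,"ty":0,"tz":0,"jaw":255}
    - {"rx":0,"ry":0,"rz":0,"tx":10,"ty":0,"tz":0,"jaw":255}
    - {"rx":0,"ry":0,"rz":0,"tx":0,"ty":0,"tz":-30,"jaw":255}
    - {"rx":0,"ry":0,"rz":0,"tx":0,"ty":0,"tz":-35,"jaw":255}
    - {"rx":0,"ry":0,"rz":0,"tx":0,"ty":0,"tz":-35,"jaw":255}
    - {"rx":0,"ry":0,"rz":0,"tx":0,"ty":0,"tz":0,"jaw":255}
    - {"rx":0,"ry":0,"rz":0,"tx":0,"ty":0,"tz":0,"jaw":255}

```text
clock: 7.45
tool_pos: [0.5106, -0.0151, 0.3337]
tool_rot: [2.415, 2.0, 0.006]
wrist_force: [-0.0, 0.9, -0.5]
finger_gap: -0.0002
```

```bash
python3 - <<'E'
from plant import bot
from h import *
import cv2
p,R,tip=st(bot)
L=np.array([.5765,-.0754]);u=np.array([.983,-.184])
go(bot,[*(L-u*.043),.155])
c=bot.calibration("wrist");np.savez("wrist.npz",K=c["K"],V=c["view"])
cv2.imwrite("pics/w6.png",bot.snapshot("wrist")[:,:,::-1]);shot(bot,"s6","scene",(100,260,180,330));shot(bot,"t6","top",(120,300,180,400))
E
```

```text
t 7.45 tcp [ 0.5106 -0.0151  0.3337] tip [ 0.5118 -0.0155  0.1607] xaz 79.3 F [-0.   0.9 -0.5] gap -0.0002
t 7.45 tcp [ 0.5106 -0.0151  0.3337] tip [ 0.5118 -0.0155  0.1607] xaz 79.3 F [-0.   0.9 -0.5] gap -0.0002
tool shift mm [-46.9  31.7   6. ] n rows 1.1250756047507344 norm 57.0
```

View pics/w6.png

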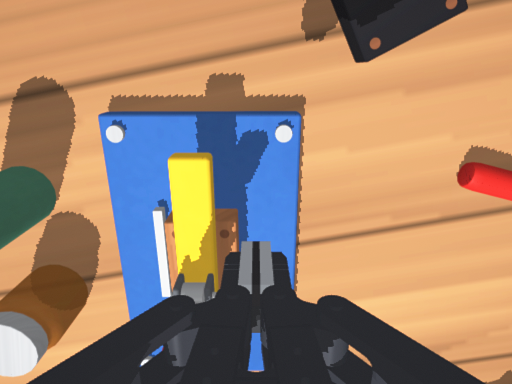

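View pics/s6.png

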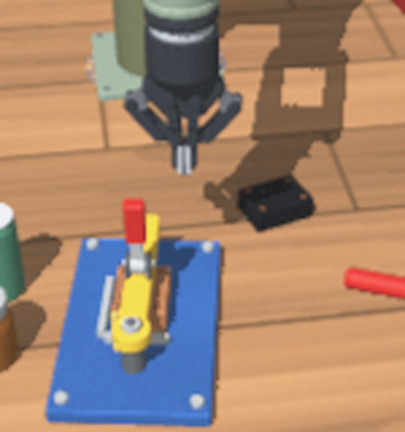

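View pics/t6.png

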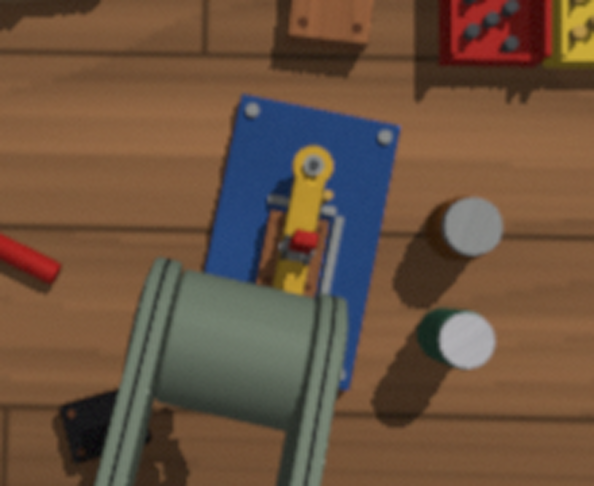

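The strap now lies over the block and touches the brass pin. The lever is upright at about (293,209) in top. I'll check the strap tip and the lever end.

```bash
python3 - <<'E'
from h import *
piv=np.array([.660,-.091])
for t in (ray("wrist",190,156,.076),):
    d=t[:2]-piv;print(t.round(4),np.degrees(np.arctan2(d[1],d[0])),np.hypot(*d))
e=ray("wrist",284,133,.022)-ray("wrist",115,134,.022);print("plate axis",np.degrees(np.arctan2(e[1],e[0]))+90)
t=ray("top",293.3,207,.177);print("lever end top",t.round(4)); 
print("lever scene",ray("scene",180+134/2.7,100+203/2.7,.178).round(4))
L=np.array([.5765,-.0754]);print((t[:2]-L)@[.983,-.184],(t[:2]-L)@[.184,.983])
E
```

```text
[ 0.4743 -0.0541  0.076 ] 168.7625342099371 0.18932170622072497
plate axis 169.61376495282946
lever end top [ 0.5876 -0.0781  0.177 ]
lever scene [ 0.5856 -0.0759  0.178 ]
0.011435604484561284 -0.0005654877980697799
```

>>> arm_command:
  rows:
    - {"rx":0,"ry":0,"rz":0,"tx":-16,"ty":0,"tz":0,"jaw":255}
    - {"rx":0,"ry":0,"rz":0,"tx":-16,"ty":8,"tz":0,"jaw":255}
    - {"rx":0,"ry":0,"rz":0,"tx":-15,"ty":10,"tz":0,"jaw":255}
    - {"rx":0,"ry":0,"rz":0,"tx":0,"ty":10,"tz":0,"jaw":255}
    - {"rx":0,"ry":0,"rz":0,"tx":0,"ty":0,"tz":0,"jaw":255}
    - {"rx":0,"ry":0,"rz":0,"tx":0,"ty":0,"tz":0,"jaw":255}

```text
clock: 8.1
tool_pos: [0.528, -0.0664, 0.3294]
tool_rot: [-2.418, -2.001, 0.002]
wrist_force: [-0.9, -0.8, -0.3]
finger_gap: 0.0
```

```bash
cat >> h.py <<'E'
def lev(bot):
    p,R,tip=st(bot)
    L=np.array([.5765,-.0754]);v=tip[:2]-L
    s=v@[.983,-.184];l=v@[.184,.983]; cs=s+.011; print("centre along",round(s*1000,1),"lead edge",round(cs*1000,1),"lateral",round(l*1000,1),"z over pin",round((tip[2]-.09)*1000,1))
    # corner touches front face offset 7 -> theta
    h=tip[2]-.09; rr=np.hypot(cs,h); print("rr",round(rr*1000,1),"theta if touching",round(float(np.arctan2(cs,h)+np.arcsin(.007/rr)),3))
E
python3 - <<'E'
from plant import bot
from h import *
lev(bot)
E
```

```text
t 8.1 tcp [ 0.528  -0.0664  0.3294] tip [ 0.5275 -0.0662  0.1564] xaz 79.2 F [-0.9 -0.8 -0.3] gap 0.0
centre along -49.9 lead edge -38.9 lateral 0.1 z over pin 66.4
rr 76.9 theta if touching -0.439
```

```bash
python3 - <<'E'
from h import *
s=68;p0=np.array([-38.9,66.4])
th=np.arange(0.1,1.56,.1)
c=lambda t:np.array([s*np.sin(t)-7*np.cos(t),s*np.cos(t)+7*np.sin(t)])
pr=p0
for t in th:
    q=c(t);print(round(t,2),"ty",round(q[0]-pr[0],1),"tz",round(pr[1]-q[1],1));pr=q
E
```

```text
0.1 ty 38.7 tz -2.0
0.2 ty 6.8 tz 0.3
0.3 ty 6.8 tz 1.0
0.4 ty 6.6 tz 1.7
0.5 ty 6.4 tz 2.3
0.6 ty 6.2 tz 3.0
0.7 ty 5.8 tz 3.6
0.8 ty 5.5 tz 4.1
0.9 ty 5.0 tz 4.6
1.0 ty 4.5 tz 5.1
1.1 ty 4.0 tz 5.5
1.2 ty 3.4 tz 5.9
1.3 ty 2.8 tz 6.2
1.4 ty 2.2 tz 6.5
1.5 ty 1.5 tz 6.7
```

>>> arm_command:
  rows:
    - {"rx":0,"ry":0,"rz":0,"tx":0,"ty":13,"tz":-2,"jaw":255}
    - {"rx":0,"ry":0,"rz":0,"tx":0,"ty":13,"tz":0,"jaw":255}
    - {"rx":0,"ry":0,"rz":0,"tx":0,"ty":7,"tz":0,"jaw":255}
    - {"rx":0,"ry":0,"rz":0,"tx":0,"ty":5.7,"tz":0,"jaw":255}
    - {"rx":0,"ry":0,"rz":0,"tx":0,"ty":6.8,"tz":0.3,"jaw":255}
    - {"rx":0,"ry":0,"rz":0,"tx":0,"ty":6.8,"tz":1,"jaw":255}
    - {"rx":0,"ry":0,"rz":0,"tx":0,"ty":6.6,"tz":1.7,"jaw":255}
    - {"rx":0,"ry":0,"rz":0,"tx":0,"ty":0,"tz":0,"jaw":255}

```text
clock: 8.77
tool_pos: [0.5867, -0.0775, 0.3293]
tool_rot: [-2.42, -2.004, -0.001]
wrist_force: [-0.9, 0.8, -0.2]
finger_gap: -0.0004
```

```bash
python3 - <<'E'
from plant import bot
from h import *
lev(bot);shot(bot,"s7","scene",(100,260,180,330))
E
```

```text
t 8.77 tcp [ 0.5867 -0.0775  0.3293] tip [ 0.5868 -0.0775  0.1563] xaz 79.3 F [-0.9  0.8 -0.2] gap -0.0004
centre along 10.5 lead edge 21.5 lateral -0.2 z over pin 66.3
rr 69.7 theta if touching 0.414
```

View pics/s7.png

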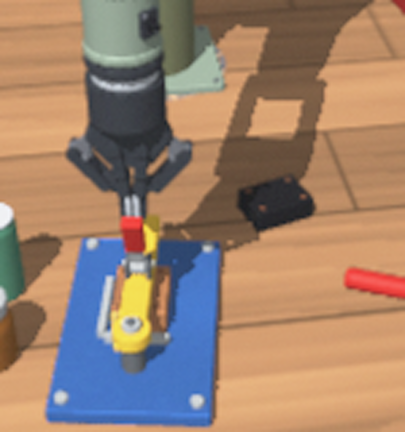

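The finger is behind the red grip and the strap is still home. I'll go on down the arc.

>>> arm_command:
  rows:
    - {"rx":0,"ry":0,"rz":0,"tx":0,"ty":6.4,"tz":2.3,"jaw":255}
    - {"rx":0,"ry":0,"rz":0,"tx":0,"ty":6.2,"tz":3,"jaw":255}
    - {"rx":0,"ry":0,"rz":0,"tx":0,"ty":5.8,"tz":3.6,"jaw":255}
    - {"rx":0,"ry":0,"rz":0,"tx":0,"ty":5.5,"tz":4.1,"jaw":255}
    - {"rx":0,"ry":0,"rz":0,"tx":0,"ty":0,"tz":0,"jaw":255}

```text
clock: 9.23
tool_pos: [0.6104, -0.0825, 0.3159]
tool_rot: [2.419, 2.003, 0.001]
wrist_force: [0.1, -0.2, -0.0]
finger_gap: 0.0001
```

```bash
python3 - <<'E'
from plant import bot
from h import *
lev(bot);shot(bot,"s8","scene",(100,260,180,330))
E
```

```text
t 9.23 tcp [ 0.6104 -0.0825  0.3159] tip [ 0.6106 -0.0826  0.1429] xaz 79.2 F [ 0.1 -0.2 -0. ] gap 0.0001
centre along 34.8 lead edge 45.8 lateral -0.8 z over pin 52.9
rr 70.0 theta if touching 0.814
```

View pics/s8.png

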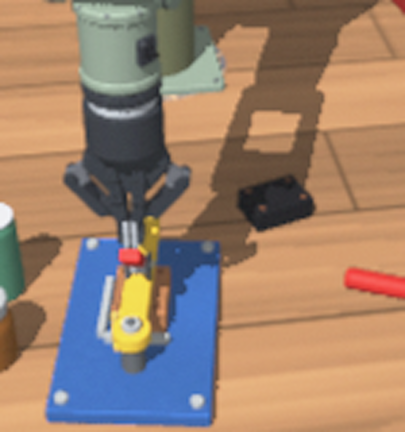

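>>> arm_command:
  rows:
    - {"rx":0,"ry":0,"rz":0,"tx":0,"ty":5,"tz":4.6,"jaw":255}
    - {"rx":0,"ry":0,"rz":0,"tx":0,"ty":4.5,"tz":5.1,"jaw":255}
    - {"rx":0,"ry":0,"rz":0,"tx":0,"ty":4,"tz":5.5,"jaw":255}
    - {"rx":0,"ry":0,"rz":0,"tx":0,"ty":3.4,"tz":5.9,"jaw":255}
    - {"rx":0,"ry":0,"rz":0,"tx":0,"ty":2.8,"tz":6.2,"jaw":255}
    - {"rx":0,"ry":0,"rz":0,"tx":0,"ty":0,"tz":0,"jaw":255}

```text
clock: 9.78
tool_pos: [0.6293, -0.086, 0.2881]
tool_rot: [2.42, 2.003, 0.0]
wrist_force: [-0.1, 0.5, 0.0]
finger_gap: 0.0002
```

```bash
python3 - <<'E'
from plant import bot
from h import *
lev(bot)
E
```

```text
t 9.78 tcp [ 0.6293 -0.086   0.2881] tip [ 0.6293 -0.086   0.1151] xaz 79.2 F [-0.1  0.5  0. ] gap 0.0002
centre along 53.8 lead edge 64.8 lateral -0.7 z over pin 25.1
rr 69.5 theta if touching 1.302
```

>>> arm_command:
  rows:
    - {"rx":0,"ry":0,"rz":0,"tx":0,"ty":2.2,"tz":5,"jaw":255}
    - {"rx":0,"ry":0,"rz":0,"tx":0,"ty":0,"tz":3,"jaw":255}
    - {"rx":0,"ry":0,"rz":0,"tx":0,"ty":0,"tz":2,"jaw":255}
    - {"rx":0,"ry":0,"rz":0,"tx":0,"ty":0,"tz":0,"jaw":255}

```text
clock: 10.12
tool_pos: [0.6312, -0.0863, 0.2793]
tool_rot: [2.419, 2.003, 0.001]
wrist_force: [1.8, -0.4, 1.6]
finger_gap: -0.0002
```

```bash
python3 - <<'E'
from plant import bot
from h import *
lev(bot);shot(bot,"s9","scene",(100,260,180,330))
E
```

```text
t 10.12 tcp [ 0.6312 -0.0863  0.2793] tip [ 0.6314 -0.0863  0.1063] xaz 79.2 F [ 1.8 -0.4  1.6] gap -0.0002
centre along 55.9 lead edge 66.9 lateral -0.7 z over pin 16.3
rr 68.9 theta if touching 1.433
```

View pics/s9.png

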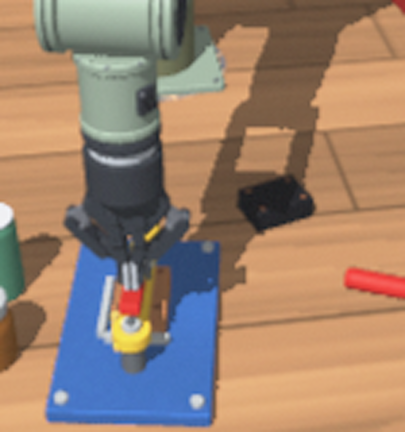

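The lever lies nearly down. I'll push gently until the force builds.

>>> arm_command:
  rows:
    - {"rx":0,"ry":0,"rz":0,"tx":0,"ty":0,"tz":2,"jaw":255}
    - {"rx":0,"ry":0,"rz":0,"tx":0,"ty":0,"tz":1.5,"jaw":255}
    - {"rx":0,"ry":0,"rz":0,"tx":0,"ty":0,"tz":0,"jaw":255}
    - {"rx":0,"ry":0,"rz":0,"tx":0,"ty":0,"tz":0,"jaw":255}

```text
clock: 10.5
tool_pos: [0.6311, -0.0862, 0.2776]
tool_rot: [2.419, 2.003, 0.001]
wrist_force: [-1.5, -0.8, 8.4]
finger_gap: 0.0001
```

```bash
python3 - <<'E'
from plant import bot
from h import *
lev(bot)
E
```

```text
t 10.5 tcp [ 0.6311 -0.0862  0.2776] tip [ 0.6314 -0.0863  0.1046] xaz 79.2 F [-1.5 -0.8  8.4] gap 0.0001
centre along 55.9 lead edge 66.9 lateral -0.6 z over pin 14.6
rr 68.5 theta if touching 1.459
```

>>> arm_command:
  rows:
    - {"rx":0,"ry":0,"rz":0,"tx":0,"ty":0,"tz":2,"jaw":255}
    - {"rx":0,"ry":0,"rz":0,"tx":0,"ty":0,"tz":0,"jaw":255}
    - {"rx":0,"ry":0,"rz":0,"tx":0,"ty":0,"tz":0,"jaw":255}

```text
clock: 10.75
tool_pos: [0.6312, -0.0862, 0.2773]
tool_rot: [2.419, 2.003, 0.001]
wrist_force: [-4.1, 1.2, 15.7]
finger_gap: 0.0003
```

```bash
python3 - <<'E'
from plant import bot
from h import *
lev(bot)
E
```

```text
t 10.75 tcp [ 0.6312 -0.0862  0.2773] tip [ 0.6315 -0.0863  0.1043] xaz 79.3 F [-4.1  1.2 15.7] gap 0.0003
centre along 56.0 lead edge 67.0 lateral -0.6 z over pin 14.3
rr 68.5 theta if touching 1.463
```

The force doubles with only 0.3 mm of motion, so the lever is at its stop. Now straight up, then away towards the robot.

>>> arm_command:
  rows:
    - {"rx":0,"ry":0,"rz":0,"tx":0,"ty":0,"tz":-10,"jaw":255}
    - {"rx":0,"ry":0,"rz":0,"tx":0,"ty":0,"tz":-30,"jaw":255}
    - {"rx":0,"ry":0,"rz":0,"tx":0,"ty":0,"tz":-35,"jaw":255}
    - {"rx":0,"ry":0,"rz":0,"tx":0,"ty":0,"tz":-35,"jaw":255}
    - {"rx":0,"ry":0,"rz":0,"tx":20,"ty":-25,"tz":-15,"jaw":255}
    - {"rx":0,"ry":0,"rz":0,"tx":25,"ty":-25,"tz":0,"jaw":255}
    - {"rx":0,"ry":0,"rz":0,"tx":25,"ty":-25,"tz":0,"jaw":255}
    - {"rx":0,"ry":0,"rz":0,"tx":25,"ty":-25,"tz":0,"jaw":255}
    - {"rx":0,"ry":0,"rz":0,"tx":25,"ty":-25,"tz":0,"jaw":255}
    - {"rx":0,"ry":0,"rz":0,"tx":25,"ty":-15,"tz":0,"jaw":255}
    - {"rx":0,"ry":0,"rz":0,"tx":0,"ty":0,"tz":0,"jaw":255}
    - {"rx":0,"ry":0,"rz":0,"tx":0,"ty":0,"tz":0,"jaw":255}

```text
clock: 11.75
tool_pos: [0.5193, 0.0837, 0.3981]
tool_rot: [-2.416, -2.006, 0.003]
wrist_force: [0.5, -0.3, -0.0]
finger_gap: 0.0
```

```bash
python3 - <<'E'
from plant import bot
from h import *
st(bot);shot(bot,"s10","scene",(100,260,150,330));shot(bot,"t10","top",(120,300,180,400))
E
```

```text
t 11.75 tcp [0.5193 0.0837 0.3981] tip [0.5189 0.0836 0.2251] xaz 79.4 F [ 0.5 -0.3 -0. ] gap 0.0
```

View pics/s10.png

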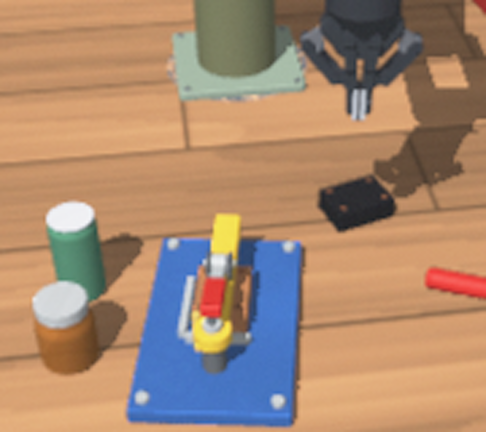

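View pics/t10.png

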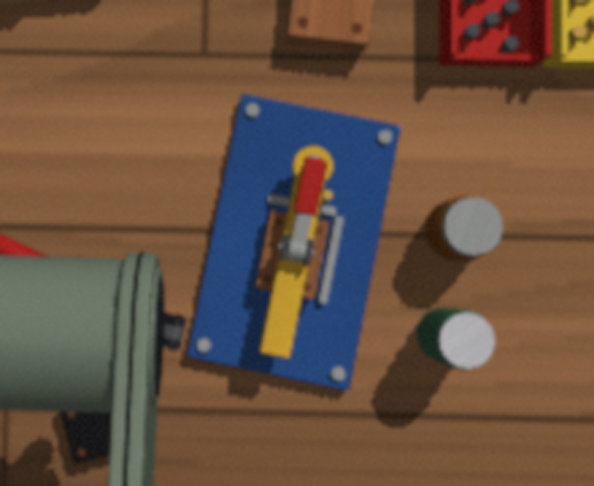

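The lever lies along the strap with its red end over the pivot (crop 315,160). The strap is on the pin (crop 328,195), the block is in its nest, and the jar, can and screwdriver are where they were. One number check before I hand in.

```bash
python3 - <<'E'
from plant import bot
from h import *
piv=ray("top",180+313/2.7,120+164/2.7,.08)[:2]
for nm,x,y,z in(("tip",276,356,.076),("leverend",315,159,.108)):
    t=ray("top",180+x/2.7,120+y/2.7,z)[:2];d=t-piv;print(nm,t.round(4),np.degrees(np.arctan2(d[1],d[0])).round(1))
    print("  from pin",((t-[.5765,-.0754])@[.983,-.184]).round(4))
st(bot);bot.sign_off()
E
```

```text
tip [ 0.474  -0.0585] 170.0
  from pin -0.1039
leverend [ 0.6629 -0.0911] 17.0
  from pin 0.0878
t 11.85 tcp [0.5204 0.082  0.3984] tip [0.5202 0.082  0.2254] xaz 79.2 F [ 0.4 -0.3  0.4] gap 0.0003
the job is handed in; nothing more can be done
```

I pushed the strap round to its stop with the back of the shut finger, then pushed the cam lever down to its stop. I backed the arm clear and handed the job in at 11.85 s; no verdict was reported.

- **Strap:** on the stop the force rose from 4.9 to 7.3 N with almost no movement. In the last top picture it points at 170.0°, against about 169.4 to 169.6° for the plate's own axis, so it is within about 0.01 rad of home.
- **Lever:** at the bottom the force rose from 8.4 to 15.7 N over 0.3 mm. From the fingertip position its angle came out at about 1.46 rad, which is its stop. After I let go, its end lay 88 mm from the pin, over the pivot.
- **Block and bystanders:** by eye, the block, jar and can are where they were. The arm hid most of the screwdriver in the last top picture, but its handle looked unmoved. The wrist force was about zero with the arm clear.
- **Not measured:** I couldn't read the pad's force on the block; I infer it from the lever being at its stop.
- **Disagreement:** the wrist and top pictures put the strap's home direction about 1.2° apart (168.8° and 170.0°), both well inside the 0.08 rad limit. I also expected 3 to 5 N on the lever, but the readings between moves stayed near zero until the stop.

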